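# Return bottles through the two-way chute

## Task

Send the three used dye bottles to the wash tub (blue): first swing the yellow-handled lever of the two-way chute fully over, so that the exit to the blue tub is open and the exit to the red waste tub is shut; then lift the loaded carrier level by its bail, set it down on the chute's loading ledge with its front up against the stop, and let go. Now take it by its rear handle and tip it forward about the stop, so that all three bottles slide through the hopper into the blue tub, then lower it flat onto the ledge again and let go. The bottles are soiled, so never touch them with the gripper, and leave the timer, the green-capped tube and the orange-capped bottle standing near by where they are.

Things in the scene. Friction and masses are not known exactly. Their poses are not given: they have to be found in the camera images.
- chute: Fixed two-way chute of white and clear sheet on a grey base plate. Origin: on the bench, in the middle, below the flap hinge. x axis: pouring direction, from the loading ledge into the hopper; +y and -y: towards the two exits; z up. Two smooth slides run down at 31 degrees to +y and -y and end 62 mm above the bench, 104 mm from the origin, each over a tub.
- ledge_stop (a point): Foot of the stop, middle, on the loading ledge: 49 mm to -x of the chute's origin, 189 mm above the bench. The ledge is a flat aluminium plate at this height that runs 119 mm from here to -x, between two side rails 8 mm high, 92 mm apart inside. The stop is 7 mm high and 4 mm thick; the hopper opens right behind it. Axes as the chute's.
- hopper_mouth (a point): Centre of the hopper mouth, 239 mm above the chute's origin: 90 mm along x by 100 mm along y inside, walls 3 to 4 mm thick, rim at this height on three sides (the ledge side has only the stop). Axes as the chute's.
- flap (a joint): Angle of diverter flap and lever (rad) about the chute's +x axis, hinge 127 mm above the chute's origin; 0 is upright, stops at -0.70 and 0.70. Stiff: it stays where it is left; about 1 N at the handle moves it. Positive: flap and lever lean to the chute's -y, the -y exit is shut and all falls to the +y exit; negative: the other way round.
- lever_grip (a point): Middle of the yellow lever handle: a round bar 18 mm thick, 48 mm long, along the chute's x, 120 mm from the hinge axis, outside the hopper's end wall (this point lies 87 mm to +x of the chute's origin, the bar spans 62 to 110 mm, the dark lever arm stands at 60 mm). Its axes turn with the lever: x along the bar, z along the arm away from the hinge.
- tub_blue: Blue wash tub, 122 x 135 mm (along the chute's x and y) and 51 mm high, wall 3 mm, fixed under one of the two exits, 167 mm to the chute's +y or -y. Origin: centre of its underside; axes as the chute's.
- tub_red: Red waste tub, the same as the blue one, under the other exit.
- carrier_mid (a point): Grey open carrier, loose, 0.2 kg, loaded 0.33 kg. Point: centre of its body, 25 mm above the underside; x to its open front, z up. Body 104 mm long (x -52 to 52), 74 wide, walls 52 high; floor top 14 mm up, going on as a spout to x = 77 (underside 10 mm up, so it passes over the stop). A 3 mm bead at x = 47 keeps the bottles in until it tips about 35 degrees; 50 empties it.
- carrier_front (a point): Middle of the lower front edge of the carrier's front foot, on its underside, 52 mm to +x of its centre: this edge goes against the stop, and the carrier tips about it. Axes as carrier_mid.
- bail_grip (a point): Middle of the carrier's bail: a round black bar 12 mm thick, 62 mm long across the carrier (its y), 55 mm above the bail's hinge, which is 45 mm above the underside and 3 mm behind the carrier's middle. Wire legs 41 mm to either side. The bail swings freely: the carrier hangs level from it and cannot be tipped by it. Axes turn with the bail: y along the bar.
- bail (a joint): Angle of the bail (rad), 0 upright from the carrier's floor, positive towards the carrier's front, stops at -0.35 and 0.5; slight friction keeps it where it is left.
- carrier_handle (a point): Grip point on the carrier's rear handle: a round black bar 14 mm thick along the carrier's x, 37 mm above its underside, reaching from the rear wall (x = -52 mm) to x = -116 mm; this point is at x = -88 mm. Axes as carrier_mid.
- bottle_1_mid (a point): Centre of a small clear bottle with white cap, 32 mm thick and 62 mm long, 35 g (1 of 3, rear to front), lying across the carrier; its z axis runs along the bottle to the cap.
- bottle_2_mid (a point): Centre of a small clear bottle with white cap, 32 mm thick and 62 mm long, 35 g (2 of 3, rear to front), lying across the carrier; its z axis runs along the bottle to the cap.
- bottle_3_mid (a point): Centre of a small clear bottle with white cap, 32 mm thick and 62 mm long, 35 g (3 of 3, rear to front), lying across the carrier; its z axis runs along the bottle to the cap.
- bottle_1: The same bottle as bottle_1_mid; origin at the middle of its base.
- bottle_2: The same bottle as bottle_2_mid; origin at the middle of its base.
- bottle_3: The same bottle as bottle_3_mid; origin at the middle of its base.
- carrier: The carrier as a whole; origin at the centre of its underside, axes as carrier_mid.
- timer: Bystander: small white kitchen-type timer, 67 x 63 x 19 mm, lying on the bench; origin under its centre.
- tube_green: Bystander: standing 50 ml tube with green cap, 34 mm thick, 111 mm high; origin under its centre.
- bottle_orange: Bystander: white bottle with orange cap, 56 mm thick, 128 mm high; origin under its centre.

How it is judged (in metres and radians):
On the way, in this order (a step that is already met when the one before it is completed fails the run):
1. the flap is fully over and opens the exit to the blue tub, with the bottles still in the carrier (((y of tub_blue in the frame of chute above 0 m and value of joint flap above 0.6 rad) or (y of tub_blue in the frame of chute below 0 m and value of joint flap below -0.6 rad)) and x of bottle_1_mid in the frame of carrier_mid between -0.05 and 0.05 m and y of bottle_1_mid in the frame of carrier_mid between -0.035 and 0.035 m and z of bottle_1_mid in the frame of carrier_mid between -0.02 and 0.03 m and x of bottle_2_mid in the frame of carrier_mid between -0.05 and 0.05 m and y of bottle_2_mid in the frame of carrier_mid between -0.035 and 0.035 m and z of bottle_2_mid in the frame of carrier_mid between -0.02 and 0.03 m and x of bottle_3_mid in the frame of carrier_mid between -0.05 and 0.05 m and y of bottle_3_mid in the frame of carrier_mid between -0.035 and 0.035 m and z of bottle_3_mid in the frame of carrier_mid between -0.02 and 0.03 m), for 0.1 s.
2. the loaded carrier stands flat on the loading ledge, front at the stop, released (all of step 1 and distance between carrier_front and ledge_stop below 0.03 m and angle between carrier_mid's own z axis and vertical below 0.1 rad and angle between the x axis of carrier_mid and the x axis of chute, either way round below 0.2 rad and contact force between the fingers and carrier below 0.1 N), for 0.2 s.
3. the carrier is tipped forward about the stop (angle between carrier_mid's own z axis and vertical above 0.5 rad and distance between carrier_front and ledge_stop below 0.04 m and height (world z) of carrier_handle above 0.275 m), for 0.05 s.
At the end, for the whole second after the job is handed in: All three bottles lie at rest in the blue tub; the flap is still fully over (beyond 0.6 rad) and opens the blue tub's exit; the empty carrier stands flat on the ledge (within 0.1 rad of level and 0.2 rad of the chute's direction), its front foot within 30 mm of the stop, and is released (x of bottle_1_mid in the frame of tub_blue between -0.058 and 0.058 m and y of bottle_1_mid in the frame of tub_blue between -0.064 and 0.064 m and z of bottle_1_mid in the frame of tub_blue between 0 and 0.055 m and x of bottle_2_mid in the frame of tub_blue between -0.058 and 0.058 m and y of bottle_2_mid in the frame of tub_blue between -0.064 and 0.064 m and z of bottle_2_mid in the frame of tub_blue between 0 and 0.055 m and x of bottle_3_mid in the frame of tub_blue between -0.058 and 0.058 m and y of bottle_3_mid in the frame of tub_blue between -0.064 and 0.064 m and z of bottle_3_mid in the frame of tub_blue between 0 and 0.055 m and linear speed of each of bottle_1, bottle_2, bottle_3 below 0.05 m/s and distance between carrier_front and ledge_stop below 0.03 m and angle between carrier_mid's own z axis and vertical below 0.1 rad and angle between the x axis of carrier_mid and the x axis of chute, either way round below 0.2 rad and contact force between the fingers and carrier below 0.1 N and ((y of tub_blue in the frame of chute above 0 m and value of joint flap above 0.6 rad) or (y of tub_blue in the frame of chute below 0 m and value of joint flap below -0.6 rad))); the robot touches nothing.
It fails at once if a finger touches a bottle (contact force between the fingers and bottle_1 above 0.3 N or contact force between the fingers and bottle_2 above 0.3 N or contact force between the fingers and bottle_3 above 0.3 N).
It fails at once if the timer is moved more than 30 mm (distance of timer from where it was at the start of the episode above 0.03 m).
It fails at once if the green-capped tube is moved more than 30 mm (distance of tube_green from where it was at the start of the episode above 0.03 m).
It fails at once if the orange-capped bottle is moved more than 30 mm (distance of bottle_orange from where it was at the start of the episode above 0.03 m).
It also fails if it takes over 72 s, if anything falls off the work surface, if the arm or the gripper's body presses on something with over 40 N, if the wrist force passes 120 N, or if a joint passes its speed limit or range.

## Robot

A 6-joint arm with a two-finger parallel gripper is mounted at the origin on a cart in front of the work surface, level with it; the furniture and walls round the work are solid. World frame = base frame: x ahead of the robot, y to its left, z up, the work surface at z = 0. Lengths are in mm, angles in degrees, forces in N, time in s.
With the tool pointing down it reaches from about 350 to 975 mm from the base axis. Payload 7.1 kg.
Tool frame: the origin (TCP) lies at the very end of the fingers, on their centre line; the grasp point (between the pads) lies 19 mm behind it (grip_point_offset is the distance from the TCP to the grasp point, in mm); z points along the fingers, y is the line along which they close (so a half turn about z gives the same grasp; the last joint's range is limited). The gripper opens to 88 mm and grips with 3 to 60 N. Pads are 20 mm wide; open, the fingers measure 115 mm over their backs; the gripper's body (75 mm by 178 mm) begins 61 mm behind the grasp point.
Start: joints at [-74.313, 24.242, 93.386, -0, 62.372, -1.089], TCP at [180.414, -598.377, 222.675] pointing down, gripper open.
Joint ranges: [-172.04, 172.04], [-51.8, 120.97], [4.93, 147.93], [-75.15, 255.16], [6.16, 154.13], [-145.62, 145.62]. Speed limits (degrees/s): [136.94, 136.94, 172.46, 180, 180, 180].

## Interface

Orientations are given as a 3x3 rotation matrix whose columns are the frame's x, y, z axes.
In Python, from cell import * gives the robot as it stands.
- The arm moves only by the tool jog_arm, never from a script. Its argument "steps" is a list of rows, each a list of 7 numbers: the shift along the world's x, y, z in mm, then the turn, a rotation vector about the world's x, y, z in rad, then the opening, from 0 (shut) to 1 (fully open). A call has 1 to 10 rows; each row shifts and turns the commanded pose from where the row before left it; what a row does not reach is not made up. A row lasts 1/8 s, in which the tool goes at most 62.5 mm and 10.7 degrees, less where a joint would pass 70% of its speed; a pose out of reach is approached as far as the arm can. A call with a gripper value outside its range is refused whole. The fingers move at their own pace and stop on an object; "force" is the grip in N (left out, the last holds). Time passes only in rows, so rows that do not move let the fingers close. It gives the time, the measured TCP pose, the force, the opening and the grip force at its end, in the units of the state.
- state(): the state, without advancing time (a new reading comes with each control period).
- grab_frame(name): name is "scene" or "top"; returns a dict with "color" (480x640x3 uint8, blue, green, red), "z_map" (480x640 float32, mm along the optical axis (not along the pixel's ray), 0 where there is no reading), "vertical_fov" (degrees; the focal length in pixels is half the picture's height over the tangent of half this angle, whatever the lens; pixels are square), "cx", "cy" (the principal point, pixels), "T" (4x4, takes a point from camera to world coordinates). Camera axes: x right, y down, z forward; pixel columns grow to the right and rows downward; lengths in mm; the calibration is good to about 2 mm. A picture is of the moment at which its call begins.
- job_done(): hands the job in; it is judged then, once.
The state is a dict: "time": time; "q": joint angles; "joint_vel": joint speeds; "tau": joint torques, N m; "position": TCP position; "ee_rot": TCP orientation; "wrist_force": force on the tool from outside, world axes, zero at the start; "ft_torque": the same for the moment, N m; "grip_width": finger opening in mm; "finger_force": force on a finger pad.
Only numpy, scipy, OpenCV 4.12 (cv2) and the standard library are available. Lean on these libraries where they do the work, as an engineer would, in place of code of your own. Each camera call takes 0.05 s, during which the arm holds its last target. There are 200 camera calls.

## Working session

There is one attempt and no reset: what is moved stays moved. The work goes in short steps, Python scripts to look and compute and a tool call to move; the robot and the scene stay as the last step left them, time stands still between calls to the robot, and variables do not carry over. Pictures are saved under pics/ and viewed, at most 10 in all, crops included, and the job is handed in when it is done.

Besides the shell and the picture viewer there is one more tool, called after ">>>" in YAML: its name, and indented under it one key for each argument. jog_arm: Moves the arm, as the interface text tells. Its arguments: {"type":"object","properties":{"steps":{"type":"array"},"force":{"type":"number"}},"required":["steps"]}

```bash
ls; mkdir -p pics; cat > h.py <<'E'
from cell import *
import numpy as np, cv2
def cloud(f):
    h,w=f["z_map"].shape; fl=h/2/np.tan(np.radians(f["vertical_fov"])/2)
    u,v=np.meshgrid(np.arange(w),np.arange(h)); z=f["z_map"]
    P=np.stack([(u-f["cx"])/fl*z,(v-f["cy"])/fl*z,z,np.ones_like(z)],-1)@np.array(f["T"]).T
    P=P[...,:3]; P[z==0]=np.nan
    return P
def look(n):
    f=grab_frame(n); return f["color"],cloud(f),f
E
python3 - <<'E'
from h import *
s=state(); print(s["time"],s["position"],s["ee_rot"],s["wrist_force"])
for n in("scene","top"):
    c,P,f=look(n); cv2.imwrite(f"pics/{n}1.png",c); np.savez(f"{n}1.npz",c=c,P=P)
    print(n,np.round(f["T"],3).tolist(),f["vertical_fov"],f["cx"],f["cy"])
E
```

```text
pics
0.0 [ 180.2726437  -597.8510736   221.89242576] [[ 9.57439848e-01  2.88632544e-01 -4.37791205e-04]
 [ 2.88632876e-01 -9.57438685e-01  1.49245945e-03]
 [ 1.16141321e-05 -1.55530108e-03 -9.99998790e-01]] [-0.22864146  0.42821257 -0.78465483]
scene [[-0.472, -0.438, 0.765, -386.356], [-0.881, 0.254, -0.398, 461.34], [-0.02, -0.863, -0.506, 776.275], [0.0, 0.0, 0.0, 1.0]] 53.06685416898311 311.9872139697856 241.27904869817226
top [[-0.024, -0.996, 0.083, 462.669], [-1.0, 0.023, -0.016, 6.557], [0.014, -0.083, -0.996, 1420.797], [0.0, 0.0, 0.0, 1.0]] 51.08941408693737 321.4430893268579 240.50867371450417
```

View pics/scene1.png

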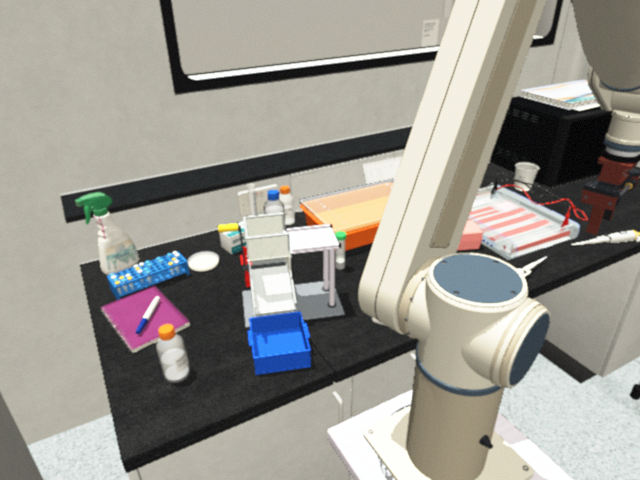

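View pics/top1.png

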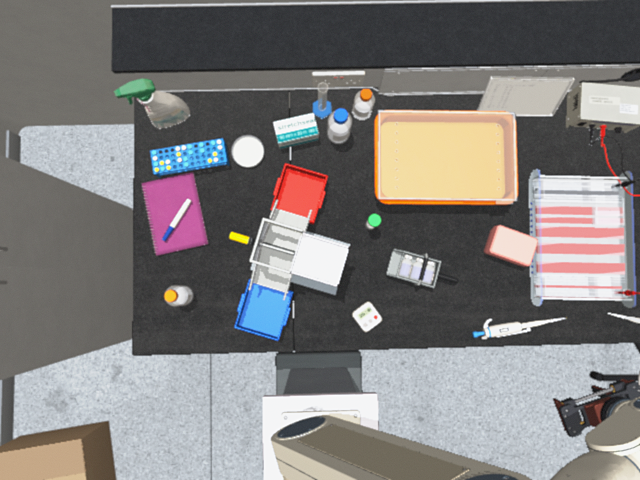

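The top view shows the chute with its ledge to the right (320,262), the blue tub near the robot (265,310) and the red tub far (300,190). The yellow lever is at (239,238), the carrier at (415,267) with its handle at (450,278) and spout to the left. The timer is at (367,317), the green tube at (374,222) and the orange-capped bottle at (178,296).

```bash
python3 - <<'E'
from h import *
d=np.load("top1.npz"); c,P=d["c"],d["P"]
hsv=cv2.cvtColor(c,cv2.COLOR_BGR2HSV); H,S,V=cv2.split(hsv)
def box(m,name,zr):
    m=m&(P[...,2]>zr[0])&(P[...,2]<zr[1])
    n,l,st,_=cv2.connectedComponentsWithStats(m.astype(np.uint8)); 
    k=1+np.argmax(st[1:,4]); p=P[l==k]
    r=cv2.minAreaRect(p[:,:2].astype(np.float32))
    print(name,len(p),np.round(p.mean(0)),np.round(r[0]),np.round(r[1]),round(r[2],1),np.round(np.percentile(p[:,2],[5,50,95])))
def win(x0,x1,y0,y1):
    m=np.zeros(H.shape,bool); m[y0:y1,x0:x1]=1; return m
sat=(S>120)&(V>60)
box(sat&(H>100)&(H<125)&win(225,300,270,350),"blue",(35,70))
box(sat&((H<8)|(H>172))&win(265,335,155,230),"red",(35,70))
box(sat&(H>20)&(H<35)&win(215,260,220,255),"lever",(60,400))
box(win(285,360,225,300),"ledge",(175,205))
box(win(240,360,210,300),"rim",(225,250))
box(win(380,445,240,295),"carrier walls",(44,62))
box(win(380,445,240,295),"carrier all",(8,62))
box(win(380,445,240,295),"bail",(80,120))
box((V<60)&win(436,465,265,295),"handle",(25,60))
box(win(345,390,295,340),"timer",(10,40))
box(sat&(H>40)&(H<90)&win(360,390,205,240),"tube",(90,130))
box(sat&(H<25)&win(160,195,280,310),"orange",(90,150))
E
```

```text
blue 350 [377. 152.  48.] [393. 146.] [136. 137.] 72.3 [40. 48. 54.]
red 348 [730.  39.  48.] [712.  43.] [136. 137.] 71.0 [39. 48. 54.]
lever 147 [571. 179. 252.] [571. 180.] [45. 18.] 72.2 [246. 253. 257.]
ledge 2131 [519.  -7. 189.] [520.  -4.] [136. 104.] 72.4 [184. 188. 196.]
rim 331 [557. 110. 240.] [552.  95.] [ 99. 109.] 72.2 [235. 240. 243.]
carrier walls 161 [ 477. -315.   50.] [ 481. -313.] [39. 77.] 68.8 [44. 50. 57.]
carrier all 899 [ 503. -247.   32.] [ 500. -247.] [93. 85.] 75.6 [11. 37. 53.]
bail 131 [ 492. -281.  102.] [ 492. -281.] [12. 86.] 73.0 [ 89. 103. 108.]
handle 77 [ 466. -361.   41.] [ 467. -362.] [56. 14.] 73.6 [36. 41. 47.]
timer 508 [ 365. -138.   16.] [ 365. -138.] [67. 62.] 34.1 [11. 15. 21.]
tube 129 [ 623. -155.  110.] [ 622. -154.] [32. 32.] 2.0 [106. 110. 115.]
orange 124 [438. 375. 125.] [437. 378.] [30. 36.] 10.8 [120. 126. 130.]
```

```bash
python3 - <<'E'
import numpy as np,cv2
c=np.load("top1.npz")["c"]
a=cv2.resize(c[200:310,225:355],None,fx=3,fy=3,interpolation=2);b=cv2.resize(c[235:300,380:470],None,fx=4,fy=4,interpolation=2)
o=np.zeros((330,390+360,3),np.uint8);o[:330,:390]=a;o[:260,390:]=b
cv2.imwrite("pics/crop1.png",o)
E
```

```text
(no output)
```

View pics/crop1.png

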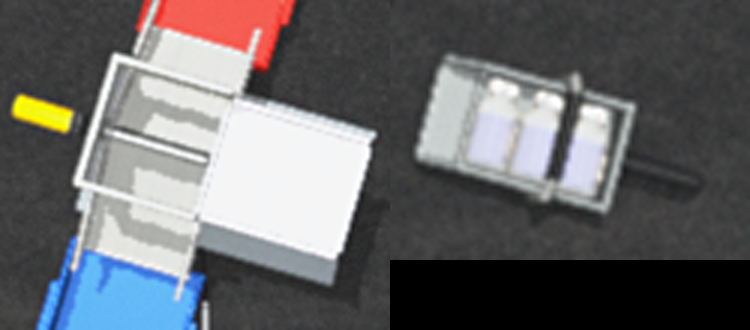

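The chute's origin is near (552.5, 94.5), with its x axis about (0.306, 0.952). The blue tub lies at +y, so the flap has to go to +0.7, with the lever pushed along (0.952, -0.306). The first move goes towards the blue side of the lever with the fingers shut.

>>> jog_arm:
  steps:
    - [24, 54, 13, 0, 0, -0.118, 0]
    - [24, 54, 13, 0, 0, -0.118, 0]
    - [24, 54, 13, 0, 0, -0.118, 0]
    - [24, 54, 13, 0, 0, -0.118, 0]
    - [24, 54, 13, 0, 0, -0.118, 0]
    - [24, 54, 13, 0, 0, 0, 0]
    - [24, 54, 13, 0, 0, 0, 0]
    - [24, 54, 13, 0, 0, 0, 0]
    - [24, 54, 13, 0, 0, 0, 0]
    - [24, 54, 13, 0, 0, 0, 0]

```text
time: 1.35
position: [420.7, -56.5, 353.1]
ee_rot: [[0.956, -0.293, 0.0], [-0.293, -0.956, -0.0], [0.0, 0.0, -1.0]]
wrist_force: [0.8, -1.4, 0.2]
grip_width: 0.7
finger_force: 0.0
```

>>> jog_arm:
  steps:
    - [22, 50, 0, 0, 0, 0, 0]
    - [22, 50, 0, 0, 0, 0, 0]
    - [22, 50, 0, 0, 0, 0, 0]
    - [22, 50, 0, 0, 0, 0, 0]
    - [22, 50, 0, 0, 0, 0, 0]
    - [0, 0, 0, 0, 0, 0, 0]

```text
time: 2.1
position: [531.0, 194.5, 351.7]
ee_rot: [[0.957, -0.289, -0.001], [-0.289, -0.957, 0.0], [-0.001, 0.0, -1.0]]
wrist_force: [-0.3, -0.2, 0.3]
grip_width: 0.5
finger_force: 0.0
```

>>> jog_arm:
  steps:
    - [1, 2, -50, 0, 0, 0, 0]
    - [1, 1, -50, 0, 0, 0, 0]
    - [0, 0, -50, 0, 0, 0, 0]
    - [19, -6, 0, 0, 0, 0, 0]
    - [12, -4, 0, 0, 0, 0, 0]
    - [12, -4, 0, 0, 0, 0, 0]
    - [12, -4, 0, 0, 0, 0, 0]
    - [12, -4, 0, 0, 0, 0, 0]
    - [12, -4, 0, 0, 0, 0, 0]
    - [10, -3, 0, 0, 0, 0, 0]

```text
time: 3.35
position: [622.0, 165.4, 202.6]
ee_rot: [[0.956, -0.293, -0.0], [-0.293, -0.956, -0.0], [-0.0, 0.0, -1.0]]
wrist_force: [-1.9, 0.1, -1.0]
grip_width: 0.3
finger_force: 0.9
```

>>> jog_arm:
  steps:
    - [5, -2, 0, 0, 0, 0, 0]
    - [4, -1, 0, 0, 0, 0, 0]
    - [0, 0, 0, 0, 0, 0, 0]

```text
time: 3.72
position: [630.7, 162.6, 202.7]
ee_rot: [[0.956, -0.293, 0.001], [-0.293, -0.956, -0.0], [0.001, -0.0, -1.0]]
wrist_force: [-1.1, 0.1, -0.1]
grip_width: 0.3
finger_force: 0.1
```

>>> jog_arm:
  steps:
    - [4, -1, 0, 0, 0, 0, 0]
    - [3, -1, 0, 0, 0, 0, 0]
    - [3, -1, 0, 0, 0, 0, 0]
    - [0, 0, 0, 0, 0, 0, 0]

```text
time: 4.22
position: [633.0, 161.9, 202.4]
ee_rot: [[0.956, -0.293, -0.016], [-0.293, -0.956, 0.002], [-0.016, 0.003, -1.0]]
wrist_force: [-29.5, 9.1, 15.7]
grip_width: 0.5
finger_force: 15.3
```

>>> jog_arm:
  steps:
    - [-20, 6, 0, 0, 0, 0, 0]
    - [-30, 10, 0, 0, 0, 0, 0]
    - [0, 0, 50, 0, 0, 0, 0]
    - [0, 0, 50, 0, 0, 0, 0]
    - [0, 0, 20, 0, 0, 0, 0]
    - [-10, -57, 0, 0, 0, 0, 1]
    - [-10, -57, 0, 0, 0, 0, 1]
    - [-10, -57, 0, 0, 0, 0, 1]
    - [-10, -57, 0, 0, 0, 0, 1]
    - [-10, -57, 0, 0, 0, 0, 1]

```text
time: 5.48
position: [540.4, -111.3, 323.5]
ee_rot: [[0.956, -0.292, 0.002], [-0.292, -0.956, -0.001], [0.002, 0.0, -1.0]]
wrist_force: [1.6, 0.7, -0.1]
grip_width: 47.2
finger_force: 0.0
```

>>> jog_arm:
  steps:
    - [-10, -57, 0, 0, 0, 0, 1]
    - [-10, -57, 0, 0, 0, 0, 1]
    - [-10, -57, 0, 0, 0, 0, 1]
    - [-10, 0, 0, 0, 0, 0, 1]

```text
time: 5.98
position: [500.0, -283.8, 322.9]
ee_rot: [[0.955, -0.297, 0.001], [-0.297, -0.955, -0.001], [0.002, 0.001, -1.0]]
wrist_force: [-0.6, 0.5, -0.8]
grip_width: 85.8
finger_force: 0.0
```

```bash
python3 - <<'E'
from h import *
c,P,f=look("scene"); 
c2,P2,_=look("top"); np.savez("top2.npz",c=c2,P=P2)
hsv=cv2.cvtColor(c2,cv2.COLOR_BGR2HSV)
m=np.zeros(c2.shape[:2],bool); m[190:260,200:260]=1
m&=(hsv[...,0]>20)&(hsv[...,0]<35)&(hsv[...,1]>120)&(P2[...,2]>100)
p=P2[m]; print(len(p),p.mean(0))
d=p.mean(0)[:2]-[552.5,94.5]; print("chute xy",d@[.306,.952],d@[-.952,.306]); print(state()["position"])
o=np.vstack([cv2.resize(c2[180:330,220:480],None,fx=2,fy=2)]); cv2.imwrite("pics/top2.png",o)
E
```

```text
130 [651.64263014 154.4403938  225.09269252]
chute xy 87.40089972017512 -76.04202339079994
[ 499.58590662 -280.53953347  322.81916245]
```

View pics/top2.png

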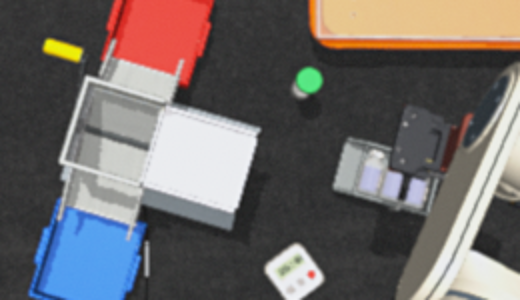

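The flap is fully over: the lever is at chute y -76 and the flap leans towards red. The gripper hangs over the carrier. Next I descend on the bail.

>>> jog_arm:
  steps:
    - [-4, 0, -50, 0, 0, 0, 1]
    - [-4, 0, -50, 0, 0, 0, 1]
    - [0, 0, -50, 0, 0, 0, 1]
    - [0, 0, -50, 0, 0, 0, 1]
    - [0, 0, -30, 0, 0, 0, 1]
    - [0, 0, -11, 0, 0, 0, 1]
    - [0, 0, 0, 0, 0, 0, 1]

```text
time: 6.95
position: [492.9, -279.5, 81.9]
ee_rot: [[0.957, -0.292, -0.0], [-0.292, -0.957, 0.0], [-0.0, -0.0, -1.0]]
wrist_force: [0.2, -0.0, 0.2]
grip_width: 87.7
finger_force: 0.0
```

>>> jog_arm:
  force: 25
  steps:
    - [0, 0, 0, 0, 0, 0, 0]
    - [0, 0, 0, 0, 0, 0, 0]
    - [0, 0, 0, 0, 0, 0, 0]
    - [0, 0, 0, 0, 0, 0, 0]
    - [0, 0, 0, 0, 0, 0, 0]
    - [0, 0, 0, 0, 0, 0, 0]
    - [0, 0, 0, 0, 0, 0, 0]
    - [0, 0, 0, 0, 0, 0, 0]

```text
time: 7.95
position: [492.4, -280.4, 81.6]
ee_rot: [[0.956, -0.293, -0.0], [-0.293, -0.956, 0.0], [-0.0, -0.0, -1.0]]
wrist_force: [-0.4, -0.6, 1.8]
grip_width: 11.3
finger_force: 24.3
```

>>> jog_arm:
  steps:
    - [0, 0, 8, 0, 0, 0, 0]
    - [0, 0, 16, 0, 0, 0, 0]
    - [0, 0, 25, 0, 0, 0, 0]
    - [0, 0, 30, 0, 0, 0, 0]
    - [0, 0, 35, 0, 0, 0, 0]
    - [0, 0, 35, 0, 0, 0, 0]
    - [0, 0, 30, 0, 0, 0, 0]
    - [0, 0, 25, 0, 0, 0, 0]
    - [0, 0, 16, 0, 0, 0, 0]
    - [0, 0, 5, 0, 0, 0, 0]

```text
time: 9.2
position: [492.6, -280.5, 307.9]
ee_rot: [[0.956, -0.293, 0.001], [-0.293, -0.956, -0.001], [0.002, 0.0, -1.0]]
wrist_force: [-0.4, -0.5, -3.2]
grip_width: 11.4
finger_force: 25.0
```

>>> jog_arm:
  steps:
    - [1, 8, 0, 0, 0, -0.003, 0]
    - [2, 16, 0, 0, 0, -0.003, 0]
    - [2, 24, 0, 0, 0, -0.003, 0]
    - [3, 30, 0, 0, 0, -0.003, 0]
    - [3, 32, 0, 0, 0, -0.002, 0]
    - [3, 32, 0, 0, 0, 0, 0]
    - [3, 28, 0, 0, 0, 0, 0]
    - [3, 22, 0, 0, 0, 0, 0]
    - [2, 14, 0, 0, 0, 0, 0]
    - [1, 6, 0, 0, 0, 0, 0]

```text
time: 10.45
position: [515.2, -67.4, 306.2]
ee_rot: [[0.952, -0.305, -0.001], [-0.305, -0.952, 0.0], [-0.001, 0.0, -1.0]]
wrist_force: [-0.1, -1.3, -2.3]
grip_width: 11.2
finger_force: 25.0
```

```bash
python3 - <<'E'
from h import *
c,P,f=look("scene"); c2,P2,_=look("top"); s=state(); print(s["position"],s["wrist_force"],s["grip_width"])
o=np.hstack([cv2.resize(c[190:350,200:380],(400,356)),cv2.resize(c2[190:340,225:395],(400,356))]); cv2.imwrite("pics/m3.png",o)
E
```

```text
[515.36206717 -67.95923064 306.46018684] [-0.42232556 -0.08275354 -2.7371779 ] 11.253172680519032
```

View pics/m3.png

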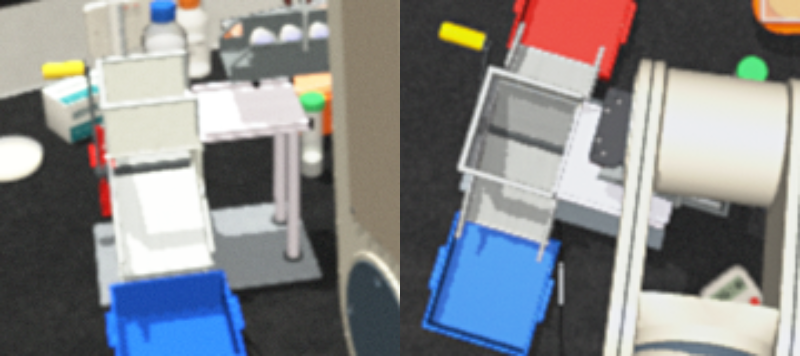

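The scene view shows the carrier hanging level with all three bottles, close to the ledge. The top view is mostly blocked by the arm. I go on to 6 mm short of the stop and lower.

>>> jog_arm:
  steps:
    - [1, 8, 0, 0, 0, 0, 0]
    - [1, 16, 0, 0, 0, 0, 0]
    - [1, 17, 0, 0, 0, 0, 0]
    - [1, 12, 0, 0, 0, 0, 0]
    - [0, 5, 0, 0, 0, 0, 0]
    - [0, 0, 0, 0, 0, 0, 0]
    - [0, 0, -8, 0, 0, 0, 0]
    - [0, 0, -10, 0, 0, 0, 0]
    - [0, 0, -8, 0, 0, 0, 0]
    - [0, 0, -4, 0, 0, 0, 0]

```text
time: 11.8
position: [519.0, -10.5, 275.7]
ee_rot: [[0.952, -0.307, -0.001], [-0.307, -0.952, 0.0], [-0.001, 0.0, -1.0]]
wrist_force: [-0.3, 0.6, -3.3]
grip_width: 11.4
finger_force: 25.0
```

>>> jog_arm:
  steps:
    - [0, 0, -3, 0, 0, 0, 0]
    - [0, 0, -2, 0, 0, 0, 0]
    - [0, 0, -1, 0, 0, 0, 0]
    - [0, 0, 0, 0, 0, 0, 0]

```text
time: 12.3
position: [519.5, -10.4, 270.8]
ee_rot: [[0.952, -0.306, 0.0], [-0.306, -0.952, -0.0], [0.0, -0.0, -1.0]]
wrist_force: [0.3, 0.8, -2.4]
grip_width: 11.3
finger_force: 25.0
```

```bash
python3 - <<'E'
from h import *
c,P,f=look("scene"); c2,P2,_=look("top"); s=state(); print(s["time"],s["position"],s["wrist_force"],s["grip_width"])
o=np.hstack([cv2.resize(c[190:350,200:380],(400,356)),cv2.resize(c2[190:340,225:395],(400,356))]); cv2.imwrite("pics/m4.png",o)
E
```

```text
12.4 [519.48657854 -10.36768922 270.81991459] [-0.18876478  0.31903325 -3.85871347] 11.150060947491488
```

View pics/m4.png

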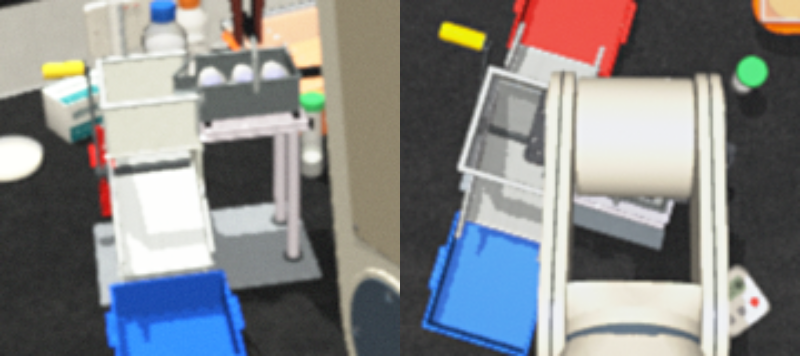

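The carrier is over the ledge inside the rails, but the wrist still carries its weight, so I lower a little more.

>>> jog_arm:
  steps:
    - [0, 0, -1, 0, 0, 0, 0]
    - [0, 0, -1, 0, 0, 0, 0]
    - [0, 0, 0, 0, 0, 0, 0]

```text
time: 12.78
position: [520.1, -10.3, 270.5]
ee_rot: [[0.952, -0.306, 0.002], [-0.306, -0.952, 0.0], [0.002, -0.001, -1.0]]
wrist_force: [-3.2, 0.3, 10.2]
grip_width: 11.4
finger_force: 25.0
```

On the ledge. I release and lift clear.

>>> jog_arm:
  steps:
    - [0, 0, 1, 0, 0, 0, 0]
    - [0, 0, 0, 0, 0, 0, 0.5]
    - [0, 0, 0, 0, 0, 0, 0.5]
    - [0, 0, 0, 0, 0, 0, 0.5]
    - [0, 0, 0, 0, 0, 0, 0.5]
    - [0, 0, 10, 0, 0, 0, 0.5]
    - [0, 0, 40, 0, 0, 0, 0.5]
    - [0, 0, 50, 0, 0, 0, 0.5]

```text
time: 13.78
position: [518.9, -10.3, 370.6]
ee_rot: [[0.952, -0.306, -0.002], [-0.306, -0.952, 0.0], [-0.002, 0.0, -1.0]]
wrist_force: [-0.1, 0.1, -0.6]
grip_width: 44.0
finger_force: 0.0
```

>>> jog_arm:
  steps:
    - [-15, -47, 20, 0, 0, 0.15, 0.6]
    - [-15, -47, 0, 0, 0, 0.15, 0.6]
    - [-15, -47, 0, 0, 0, 0.15, 0.6]
    - [-15, -47, 0, 0, 0, 0.15, 0.6]
    - [-6, -19, 0, 0, 0, 0.15, 0.6]
    - [0, 0, 0, 0, 0, 0.15, 0.6]
    - [0, 0, 0, 0, 0, 0.15, 0.6]
    - [0, 0, 0, 0, 0, 0.15, 0.6]
    - [0, 0, 0, 0, 0, 0.15, 0.6]
    - [0, 0, 0, 0, 0, 0.15, 0.6]

```text
time: 15.02
position: [453.5, -217.4, 390.4]
ee_rot: [[0.368, 0.93, 0.001], [0.93, -0.368, -0.0], [-0.0, 0.001, -1.0]]
wrist_force: [1.0, -0.0, -0.1]
grip_width: 52.9
finger_force: 0.0
```

```bash
python3 - <<'E'
from h import *
c,P,f=look("scene"); c2,P2,_=look("top"); s=state(); print(s["time"],s["position"],s["ee_rot"],s["q"])
O=np.array([552.5,94.5]);R=np.array([[.306,.952],[-.952,.306]])
Q=(P2[...,:2]-O)@R.T; Z=P2[...,2]
for n,zr in(("walls",(234,246)),("bail",(275,300)),("handle",(222,236))):
    m=(Z>zr[0])&(Z<zr[1])&(Q[...,0]<-20)&(Q[...,0]>-240)&(abs(Q[...,1])<50)
    if n=="handle": m&=Q[...,0]<-155
    q=Q[m]; print(n,len(q),np.round(np.percentile(q,[2,50,98],axis=0).T,1) if len(q) else "")
o=np.hstack([cv2.resize(c[190:350,200:380],(400,356)),cv2.resize(c2[190:340,225:395],(400,356))]); cv2.imwrite("pics/m5.png",o)
E
```

```text
15.125 [ 453.4478774  -217.40396034  390.35755937] [[ 3.71831164e-01  9.28300151e-01  6.43849333e-04]
 [ 9.28300372e-01 -3.71831023e-01 -3.30647818e-04]
 [-6.75372632e-05  7.20630738e-04 -9.99999738e-01]] [-2.69711076e+01  4.40513246e+00  9.72466692e+01 -1.56389412e-04
  7.83067285e+01 -5.14248298e+00]
walls 385 [[-189.8 -119.8  -33.8]
 [ -48.4    4.3   37.5]]
bail 168 [[-116.3 -110.8 -105. ]
 [ -38.7   -0.5   37.1]]
handle 154 [[-2.206e+02 -1.901e+02 -1.554e+02]
 [-7.500e+00  2.000e-01  1.580e+01]]
```

View pics/m5.png

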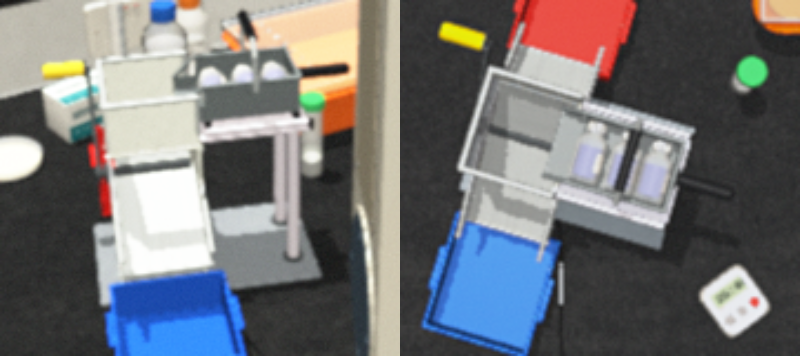

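The carrier stands on the ledge, about 7 mm short of the stop, with the handle at chute (-196, 0) and the bottles still in. Next I take the handle with the tool tilted back about 20°.

>>> jog_arm:
  steps:
    - [10, 32, -20, 0, 0, 0.07, 0.6]
    - [10, 32, -20, 0.111, -0.036, 0, 0.6]
    - [10, 32, -20, 0.111, -0.036, 0, 0.6]
    - [0, 0, -19, 0.111, -0.036, 0, 0.6]
    - [0, 0, 0, 0, 0, 0, 0.6]

```text
time: 15.75
position: [482.3, -122.0, 309.3]
ee_rot: [[0.294, 0.95, 0.103], [0.892, -0.311, 0.327], [0.343, -0.004, -0.939]]
wrist_force: [0.1, 1.0, 0.5]
grip_width: 52.8
finger_force: 0.0
```

>>> jog_arm:
  steps:
    - [4, 12, -33, 0, 0, 0, 0.6]
    - [4, 12, -33, 0, 0, 0, 0.6]
    - [4, 12, -35, 0, 0, 0, 0.6]
    - [0, 0, 0, 0, 0, 0, 0.6]

```text
time: 16.25
position: [494.7, -84.4, 209.0]
ee_rot: [[0.289, 0.952, 0.102], [0.894, -0.307, 0.326], [0.342, -0.003, -0.94]]
wrist_force: [1.0, -0.8, 0.2]
grip_width: 52.7
finger_force: 0.0
```

>>> jog_arm:
  force: 40
  steps:
    - [0, 0, 0, 0, 0, 0, 0]
    - [0, 0, 0, 0, 0, 0, 0]
    - [0, 0, 0, 0, 0, 0, 0]
    - [0, 0, 0, 0, 0, 0, 0]
    - [0, 0, 0, 0, 0, 0, 0]
    - [0, 0, 0, 0, 0, 0, 0]

```text
time: 17.0
position: [495.3, -85.5, 210.1]
ee_rot: [[0.288, 0.952, 0.106], [0.894, -0.307, 0.326], [0.343, 0.001, -0.939]]
wrist_force: [-3.5, -1.6, 5.7]
grip_width: 13.2
finger_force: 40.0
```

>>> jog_arm:
  steps:
    - [0.6, 1.9, 0, 0, 0, 0, 0]
    - [0.6, 1.9, 0, 0, 0, 0, 0]
    - [0.6, 1.9, 0, 0, 0, 0, 0]
    - [0, 0, 0, 0, 0, 0, 0]

```text
time: 17.5
position: [497.8, -80.1, 210.1]
ee_rot: [[0.288, 0.952, 0.107], [0.894, -0.307, 0.325], [0.342, 0.002, -0.94]]
wrist_force: [-1.7, -3.9, 5.3]
grip_width: 13.0
finger_force: 40.0
```

>>> jog_arm:
  steps:
    - [0.6, 1.9, 0, 0, 0, 0, 0]
    - [0, 0, 0, 0, 0, 0, 0]

```text
time: 17.75
position: [498.2, -78.9, 210.1]
ee_rot: [[0.288, 0.952, 0.107], [0.895, -0.307, 0.324], [0.341, 0.002, -0.94]]
wrist_force: [-2.5, -8.0, 5.8]
grip_width: 13.1
finger_force: 40.0
```

>>> jog_arm:
  steps:
    - [0.9, 2.7, 13.1, -0.0952, 0.0306, 0, 0]
    - [1.2, 3.8, 12.8, -0.0952, 0.0306, 0, 0]
    - [1.7, 5.1, 12.4, -0.0952, 0.0306, 0, 0]
    - [2.0, 6.2, 11.7, -0.0952, 0.0306, 0, 0]
    - [0, 0, 0, 0, 0, 0, 0]

```text
time: 18.38
position: [503.9, -62.3, 261.9]
ee_rot: [[0.303, 0.953, -0.014], [0.951, -0.303, -0.057], [-0.058, 0.004, -0.998]]
wrist_force: [-6.8, -20.3, 13.7]
grip_width: 13.1
finger_force: 40.0
```

>>> jog_arm:
  steps:
    - [-0.4, -1.2, 0.7, 0, 0, 0, 0]
    - [2.3, 7.2, 11, -0.0952, 0.0306, 0, 0]
    - [2.5, 8.1, 10.4, -0.0952, 0.0306, 0, 0]
    - [0, 0, 0, 0, 0, 0, 0]

```text
time: 18.88
position: [508.4, -47.4, 283.8]
ee_rot: [[0.295, 0.953, -0.075], [0.921, -0.304, -0.243], [-0.254, 0.003, -0.967]]
wrist_force: [-4.1, -12.7, 13.3]
grip_width: 13.1
finger_force: 40.0
```

>>> jog_arm:
  steps:
    - [2.8, 9.0, 9.5, -0.0952, 0.0306, 0, 0]
    - [3.1, 9.9, 8.5, -0.0952, 0.0306, 0, 0]
    - [3.4, 10.6, 7.5, -0.0952, 0.0306, 0, 0]
    - [1.8, 5.6, 3.2, -0.0476, 0.0153, 0, 0]
    - [0, 0, 0, 0, 0, 0, 0]
    - [0, 0, 0, 0, 0, 0, 0]

```text
time: 19.62
position: [519.2, -12.5, 313.2]
ee_rot: [[0.254, 0.952, -0.172], [0.782, -0.306, -0.543], [-0.569, 0.003, -0.822]]
wrist_force: [-2.3, -7.3, 17.3]
grip_width: 12.7
finger_force: 40.0
```

```bash
python3 - <<'E'
from h import *
c,P,f=look("scene"); c2,P2,_=look("top"); s=state(); print(s["time"],s["position"],s["wrist_force"],s["q"])
o=np.hstack([cv2.resize(c[190:380,200:380],(400,422)),cv2.resize(c2[190:350,225:385],(400,422))]); cv2.imwrite("pics/m6.png",o)
E
```

```text
19.725 [519.07377171 -12.59745975 313.15565125] [-3.32134666 -7.4174713  16.31609351] [ 14.0339354   19.3577805   95.73953759 -29.07261935  85.48716801
  39.67121536]
```

View pics/m6.png

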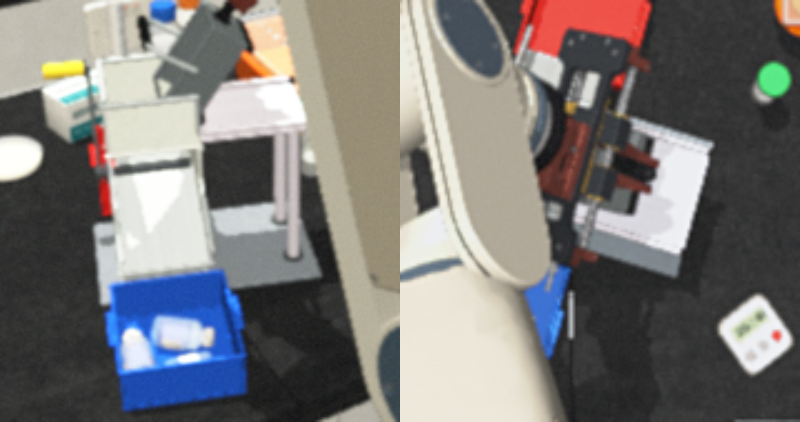

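Three bottles lie in the blue tub (scene view, around (170,340)) and the carrier is tipped and empty. Now I lower it along the same arc.

>>> jog_arm:
  steps:
    - [-1.8, -5.6, -3.2, 0.0476, -0.0153, 0, 0]
    - [-3.4, -10.6, -7.5, 0.0952, -0.0306, 0, 0]
    - [-3.1, -9.9, -8.5, 0.0952, -0.0306, 0, 0]
    - [-2.8, -9.0, -9.5, 0.0952, -0.0306, 0, 0]
    - [-2.5, -8.1, -10.4, 0.0952, -0.0306, 0, 0]
    - [-2.3, -7.2, -11, 0.0952, -0.0306, 0, 0]
    - [0, 0, 0, 0, 0, 0, 0]

```text
time: 20.6
position: [502.0, -63.4, 259.9]
ee_rot: [[0.309, 0.951, -0.016], [0.95, -0.31, -0.048], [-0.05, -0.0, -0.999]]
wrist_force: [-1.6, -6.6, 4.4]
grip_width: 12.9
finger_force: 40.0
```

>>> jog_arm:
  steps:
    - [-2.0, -6.2, -11.7, 0.0952, -0.0306, 0, 0]
    - [-1.7, -5.1, -12.4, 0.0952, -0.0306, 0, 0]
    - [-1.2, -3.8, -12.8, 0.0952, -0.0306, 0, 0]
    - [0, 0, 0, 0, 0, 0, 0]

```text
time: 21.1
position: [497.1, -77.1, 222.1]
ee_rot: [[0.301, 0.951, 0.074], [0.921, -0.31, 0.237], [0.248, -0.003, -0.969]]
wrist_force: [-0.1, -0.3, 0.1]
grip_width: 13.0
finger_force: 40.0
```

>>> jog_arm:
  steps:
    - [-0.5, -1.4, -6, 0.0476, -0.0153, 0, 0]
    - [-0.4, -1.3, -6, 0.0476, -0.0153, 0, 0]
    - [0, 0, -1, 0, 0, 0, 0]
    - [0, 0, 0, 0, 0, 0, 0]

```text
time: 21.6
position: [497.5, -78.6, 210.7]
ee_rot: [[0.288, 0.952, 0.105], [0.895, -0.306, 0.325], [0.341, 0.0, -0.94]]
wrist_force: [-0.4, -0.8, -0.7]
grip_width: 13.0
finger_force: 40.0
```

>>> jog_arm:
  steps:
    - [0, 0, -0.5, 0, 0, 0, 0]
    - [0, 0, 0, 0, 0, 0, 0.5]
    - [0, 0, 0, 0, 0, 0, 0.5]
    - [0, 0, 0, 0, 0, 0, 0.5]
    - [0, 0, 0, 0, 0, 0, 0.5]
    - [-2, -6, 18, 0, 0, 0, 0.5]
    - [-4, -13, 38, 0, 0, 0, 0.5]
    - [-5, -16, 47, 0, 0, 0, 0.5]
    - [-5, -45, 10, 0, 0, 0, 0.5]
    - [0, -55, 0, 0, 0, 0, 0.5]

```text
time: 22.85
position: [481.7, -215.0, 324.8]
ee_rot: [[0.286, 0.952, 0.108], [0.895, -0.306, 0.325], [0.342, 0.004, -0.94]]
wrist_force: [0.9, 0.6, 0.4]
grip_width: 43.6
finger_force: 0.0
```

>>> jog_arm:
  steps:
    - [0, -50, 20, 0, 0, 0, 0.5]
    - [0, -50, 0, 0, 0, 0, 0.5]
    - [0, 0, 0, 0, 0, 0, 0.5]
    - [0, 0, 0, 0, 0, 0, 0.5]
    - [0, 0, 0, 0, 0, 0, 0.5]

```text
time: 23.48
position: [481.4, -312.7, 342.9]
ee_rot: [[0.287, 0.952, 0.105], [0.894, -0.306, 0.327], [0.343, 0.0, -0.939]]
wrist_force: [-0.3, 0.2, 0.2]
grip_width: 44.0
finger_force: 0.0
```

```bash
python3 - <<'E'
from h import *
c,P,f=look("scene"); c2,P2,_=look("top"); s=state(); print(s["time"],s["position"],s["wrist_force"])
O=np.array([552.5,94.5]);R=np.array([[.306,.952],[-.952,.306]])
Q=(P2[...,:2]-O)@R.T; Z=P2[...,2]
for n,zr in(("walls",(234,246)),("bail",(262,300)),("handle",(215,240))):
    m=(Z>zr[0])&(Z<zr[1])&(Q[...,0]<-60)&(Q[...,0]>-240)&(abs(Q[...,1])<50)
    if n=="handle": m&=Q[...,0]<-155
    q=np.c_[Q[m],Z[m]]; print(n,len(q),np.round(np.percentile(q,[2,50,98],axis=0).T,1) if len(q) else "")
o=np.hstack([cv2.resize(c[190:380,200:380],(400,422)),cv2.resize(c2[190:350,225:385],(400,422))]); cv2.imwrite("pics/m7.png",o)
E
```

```text
23.575 [ 481.49174301 -312.81373013  343.1376715 ] [ 0.10837987 -0.2127843   0.91903315]
walls 235 [[-193.  -134.1  -63. ]
 [ -39.6   -1.9   36. ]
 [ 234.2  241.4  245.1]]
bail 174 [[-106.5 -101.2  -95.4]
 [ -41.3   -0.5   39.5]
 [ 274.4  292.   298.1]]
handle 149 [[-213.9 -184.6 -156. ]
 [  -8.6   -1.9    4.6]
 [ 224.6  231.1  237.1]]
```

View pics/m7.png

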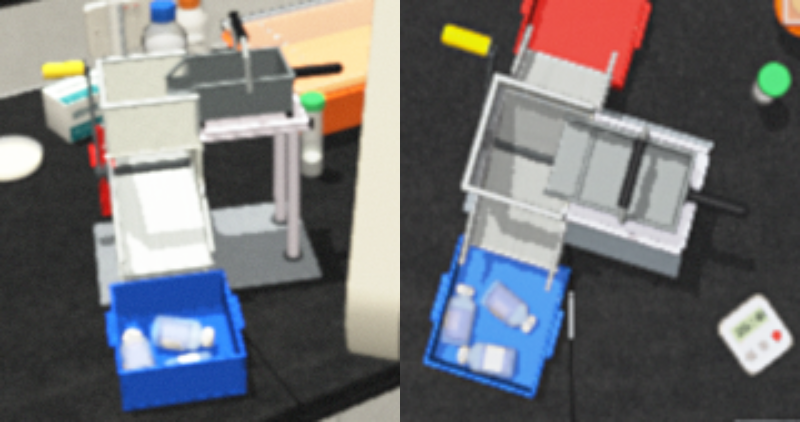

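All three bottles lie in the blue tub (top view, around (490,320)). The empty carrier is flat on the ledge at the stop, the lever is still over, and the gripper is clear.

```bash
python3 -c "
from cell import *
print(job_done())"
```

```text
the job is handed in; nothing more can be done
None
```

The job is handed in at about 24 s of the 72 s allowed. In the last pictures all three bottles lie in the blue tub, the lever is fully over to open the blue exit, the empty carrier stands flat on the ledge at the stop and is released, and the gripper is clear; no verdict came back.

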